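Prove the stop button, then hold the heater arm level over its post

ROBOT

A 7-joint arm with a two-finger parallel gripper is mounted at the origin on the work surface. World frame = base frame: x ahead of the robot, y to its left, z up, the work surface at z = 0. Lengths are in m, angles in rad, forces in N, time in s.
With the tool pointing down it reaches from about 0.4 to 0.85 m from the base axis. Payload 10.4 kg.
Tool frame: the origin (TCP) lies at the very end of the fingers, on their centre line; the grasp point (between the pads) lies 19 mm behind it (bot.hold_point_z is the z of the grasp point in the tool frame, in m); z points along the fingers, y is the line along which they close (so a half turn about z gives the same grasp; the last joint's range is limited). The gripper opens to 87 mm and grips with 3 to 60 N. Pads are 19 mm wide; open, the fingers measure 117 mm over their backs; the gripper's body (75 mm by 190 mm) begins 51 mm behind the grasp point.
Start: joints at [-1.181, 0.332, -0.065, 1.46, 0.022, 1.35, -0.088], TCP at [0.251, 0.573, 0.223] pointing down, gripper open.
Joint ranges: [-2.6, 2.6], [-0.5, 2.12], [-1.47, 1.34], [0.16, 2.42], [-1.27, 4.41], [0.06, 2.06], [-2.6, 2.6]. Speed limits (rad/s): [2.22, 2.22, 2.79, 2.79, 3.14, 3.14, 3.14].

INTERFACE

Orientations are given as [roll, pitch, yaw] about the fixed x, y, z axes, in that order (R = Rz(yaw) Ry(pitch) Rx(roll)).
In Python, from workcell import telemetry, eyes, hand_in, bot gives the robot as it stands.
- The arm moves only by the tool send_rows, never from a script. Its argument "targets" is a list of rows, each an object of numbers: "dx", "dy", "dz": the shift along the world's x, y, z in m; "turn": the turn about the world's z in rad. A call has 1 to 8 rows; each row shifts and turns the commanded pose from where the row before left it; what a row does not reach is not made up. A row lasts 1/8 s, in which the tool goes at most 62.5 mm and 10.7 degrees, less where a joint would pass 70% of its speed; a pose out of reach is approached as far as the arm can. A call with a gripper value outside its range is refused whole. "jaw" is the closure, from 0 (fully open) to 1 (shut), set as the call begins (left out, the last holds). The fingers move at their own pace and stop on an object; "grip_force" is the grip in N (left out, the last holds). Time passes only in rows, so rows that do not move let the fingers close. It gives the time, the measured TCP pose, the force, the opening and the grip force at its end, in the units of the state.
- telemetry.read_state(): the state, without advancing time (a new reading comes with each control period).
- eyes.grab_frame(name): name is "side" or "top"; returns the picture (384x512x3 uint8, red, green, blue); there is no depth.
- eyes.camera_params(name): a dict with "camera_matrix" (3x3 intrinsics, pixels), "k1" (the pictures are not rectified: a ray, as slopes to the right and down, at radius r is drawn at 1 + k1 r^2 times it, then the intrinsics apply), "R" (3x3) and "t" (3): a world point X has camera coordinates R X + t. Camera axes: x right, y down, z forward; pixel columns grow to the right and rows downward; lengths in m; the calibration is good to about 2 mm. A picture is of the moment at which its call begins. camera_params takes no time and is no camera call.
- hand_in(): hands the job in; it is judged then, once.
The state is a dict: "time": time; "joint_positions": joint angles; "dq": joint speeds; "joint_torque": joint torques, N m; "tcp_pos": TCP position; "ee_rot": TCP orientation; "ft_force": force on the tool from outside, world axes, zero at the start; "torque": the same for the moment, N m; "width": finger opening in m; "grip_force": force on a finger pad.
Only numpy, scipy, OpenCV 4.12 (cv2) and the standard library are available. Lean on these libraries where they do the work, as an engineer would, in place of code of your own. Each camera call takes 0.05 s, during which the arm holds its last target. There are 200 camera calls.

TASK

Before the upper heater is fitted, prove the stop button on the yellow box: press the red mushroom head right down until it latches, then twist it clockwise until it springs back up. Then pick up the heater arm by its balance point, carry it level to the rework station, and finish holding it there in the gripper, level and still, with its collar hole centred about 2.5 cm above the top of the steel post and its heater over the middle of the preheater, ready for the lead to be plugged in before it is lowered. Do not put it down or let go, and leave the other things on the bench where they are.

Things in the scene. Friction and masses are not known exactly. Their poses are not given: they have to be found in the camera images.
- station: rework station, fixed: cream cabinet 220 (x) x 320 (y) x 70 mm high; origin at the centre of its underside (3 mm up, on the bench mat), front panel to -x. On top, near its +y end, a bright steel post 20 mm across; near its -y end the preheater, 150 x 130 mm, steel with brown tiles, and a clamped green board, whose clamp screws reach 104 mm above the underside
- post_top (a point): centre of the top face of the steel post, at (0, +115, 142) mm in the station's frame; axes as the station's
- preheater_mid (a point): middle of the green board on the preheater, at (0, -85, 90) mm in the station's frame, 200 mm from the post's axis; axes as the station's
- heater_arm: upper heater arm, loose, 525 to 910 g, standing level on the mat on collar and heater: grey cast bar 258 mm long, 66 mm high (black stub 76). Origin on the underside; x along the bar from collar to heater, z up. Upright collar 40 mm across, 60 high, with a 24 mm through hole, at x = -110 mm; heavy dark round heater 52 mm across, 48 high, at x = +90 mm under a black cap 48 mm across
- balance_point (a point): balance point (centre of mass along the bar) on the bar's mid-plane at x = +40 mm, 54 mm above the underside: 150 mm from the collar hole's axis, 50 mm from the heater's. The bar here has straight upright sides, 16 mm thick (along y), 42 to 66 mm above the underside, and is open below; a finger 22 mm wide centred here clears the heater by 13 mm. Axes as the heater arm's
- collar_hole (a point): centre of the collar hole at its underside, at x = -110 mm, z = 0 of the heater arm; axes as the heater arm's
- heater_mouth (a point): centre of the heater's nozzle at its underside, at x = +90 mm, z = 0 of the heater arm; axes as the heater arm's
- stop_box: stop button box, fixed: yellow box with dark grey foot, 72 x 72 x 50 mm high, red mushroom head on top; origin at the centre of its underside
- stop_top (a point): centre of the top of the red mushroom head: 84 mm above the underside of the box when up, 78 mm when pressed. The head is 40 mm across and 18 mm thick with three white marks, on a 20 mm stem; when pressed its underside is 10 mm above the yellow lid
- stop_button (a joint): how far the head is pressed down: 0 up, 0.006 m fully down against a firm stop. It resists with about 7 N at first and snaps down past 0.0045; then it stays down (latched) by itself
- stop_knob (a joint): how far the head is twisted clockwise seen from above: 0 home, 0.8 rad at its stop; a light spring (0.03 N m/rad) brings it home. Twisting the latched head lifts it about 2 mm (under 0.1 N m) and unlatches it at about 0.5 rad; go on to about 0.7 rad. When the fingers let go, it springs up and back home
- tip_cleaner: bystander, loose: dark steel pot with brass ball, 68 mm across, 55 mm high; origin at the centre of its underside
- flux_jar: bystander, loose: jar with blue cap, 52 mm across, 55 mm high; origin at the centre of its underside
- phone: bystander, loose: phone in a red case, 150 (x) x 74 x 11 mm; origin at the centre of its underside
- phone_frame: bystander, loose: open black phone frame, 146 (x) x 70 x 8 mm; origin at the centre of its underside
- radio: bystander, loose: black hand radio lying down, 110 (x) x 56 x 34 mm, with an aerial 120 mm long to +x; origin at the centre of its underside
- driver: bystander, loose: screwdriver with orange handle, 150 mm long along its x, 26 mm thick; origin on the underside at mid-length
There are look-alikes about, which are no part of the job. Several things look just like the stop_box: the one meant starts farthest from the robot's base.

How it is judged:
By the outcome, as a careful person would: the job done as asked, in the order asked, and still so for the second after the job is handed in, while the arm keeps its last pose, push and grip.
It also fails if it takes over 58 s, if anything falls off the work surface, if the arm or the gripper's body presses on something with over 40 N, if the wrist force passes 120 N, or if a joint passes its speed limit or range.

## Working session

There is one attempt and no reset: what is moved stays moved. The work goes in short steps, Python scripts to look and compute and a tool call to move; the robot and the scene stay as the last step left them, time stands still between calls to the robot, and variables do not carry over. Pictures are saved under pics/ and viewed, at most 10 in all, crops included, and the job is handed in when it is done.

Besides the shell and the picture viewer there is one more tool, called after "Emit:" as a command line: name --argument value ..., lists and objects as JSON in quotes. send_rows: Moves the arm, as the interface text tells. Its arguments: {"type":"object","properties":{"targets":{"type":"array"},"jaw":{"type":"number"},"grip_force":{"type":"number"}},"required":["targets"]}

```bash
mkdir -p pics; ls
cat > h.py <<'E'
import numpy as np, cv2
from workcell import telemetry, eyes, hand_in, bot
def ray(name,u,v):
    c=eyes.camera_params(name);K=np.array(c["camera_matrix"]);R=np.array(c["R"]);t=np.array(c["t"])
    p=cv2.undistortPoints(np.array([[[u,v]]],float),K,np.array([c["k1"],0,0,0.]))[0,0]
    return -R.T@t, R.T@np.array([p[0],p[1],1])
def at(name,u,v,z):
    o,d=ray(name,u,v); return o+d*(z-o[2])/d[2]
def proj(name,P):
    c=eyes.camera_params(name);R=np.array(c["R"])
    P=np.atleast_2d(np.array(P,float))
    return cv2.projectPoints(P,cv2.Rodrigues(R)[0],np.array(c["t"],float),np.array(c["camera_matrix"]),np.array([c["k1"],0,0,0.]))[0][:,0]
def save(img,fn,box=None,s=1):
    if box: img=img[box[1]:box[3],box[0]:box[2]]
    cv2.imwrite(fn,cv2.resize(img,None,fx=s,fy=s,interpolation=cv2.INTER_CUBIC)[:,:,::-1])
E
python3 - <<'E'
from h import *
for n in("top","side"):
    f=eyes.grab_frame(n); np.save(n,f); save(f,f"pics/{n}0.png",None,1.5)
    print(n,ray(n,256,192), eyes.camera_params(n)["k1"],eyes.camera_params(n)["camera_matrix"])
print(telemetry.read_state())
E
```

```text
pics
top (array([ 0.44083751, -0.00498878,  1.16076627]), array([ 0.03247774,  0.03072666, -0.99906817])) -0.0005437918036120656 [[352.62676122   0.         259.61922218]
 [  0.         352.62676122 193.95677799]
 [  0.           0.           1.        ]]
side (array([-0.21467287,  0.96987281,  0.92742462]), array([ 0.50382467, -0.65886604, -0.55873037])) -0.11983693692840959 [[397.70724574   0.         259.85343014]
 [  0.         397.70724574 194.16003728]
 [  0.           0.           1.        ]]
{'time': 0.1, 'joint_positions': array([-1.18057169,  0.33278671, -0.06471319,  1.46083148,  0.02160499,
        1.34989909, -0.08847468]), 'dq': array([-4.92281425e-05, -3.05961510e-04, -1.02084296e-03, -2.29890098e-03,
       -9.58802996e-04, -5.45295402e-04, -5.33176034e-04]), 'joint_torque': array([ 1.53559391e-03, -6.24542570e+01,  2.46444385e-02, -3.90716922e+01,
       -6.13771984e-02,  3.65718605e-02,  5.38387212e-05]), 'tcp_pos': array([0.25061152, 0.57218925, 0.22185959]), 'ee_rot': array([-3.14036497e+00,  5.56001650e-05,  2.72882561e+00]), 'ft_force': array([0.54205921, 0.15360118, 0.78137598]), 'torque': array([ 0.0002018 , -0.02579789, -0.00056959]), 'grip_force': 0.0, 'width': 0.08684932102513396}
```

View pics/top0.png

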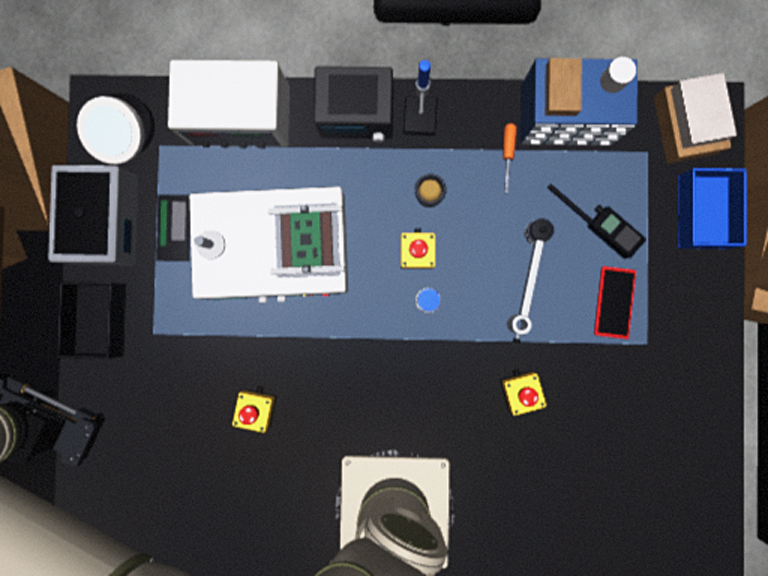

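View pics/side0.png

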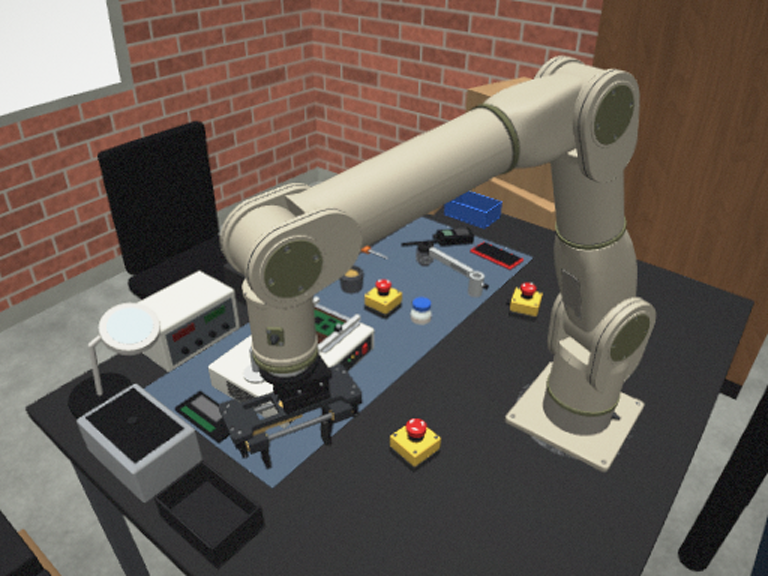

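The top picture (1.5x pixels) shows three yellow boxes that could be the stop_box: (418,249), (252,412) and (525,394). The base is at about (393,515), so (418,249) is the farthest. The heater arm has its collar at (521,324) and its heater at (540,230). The station's post is at about (207,243) and its board at (305,238). Next I'll take close crops.

Run:
```python
from h import *
f=np.load("top.npy")
a=cv2.resize(f[125:240,255:385],None,fx=6,fy=6,interpolation=cv2.INTER_CUBIC)[:600]
for i in range(0,130,10): cv2.line(a,(i*6,0),(i*6,4 if i%50 else 10),(255,255,255),1)
cv2.imwrite("pics/c1.png",a[:,:780,::-1])
save(f,"pics/c2.png",(115,115,240,205),6)
```

```text
(no output)
```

View pics/c1.png

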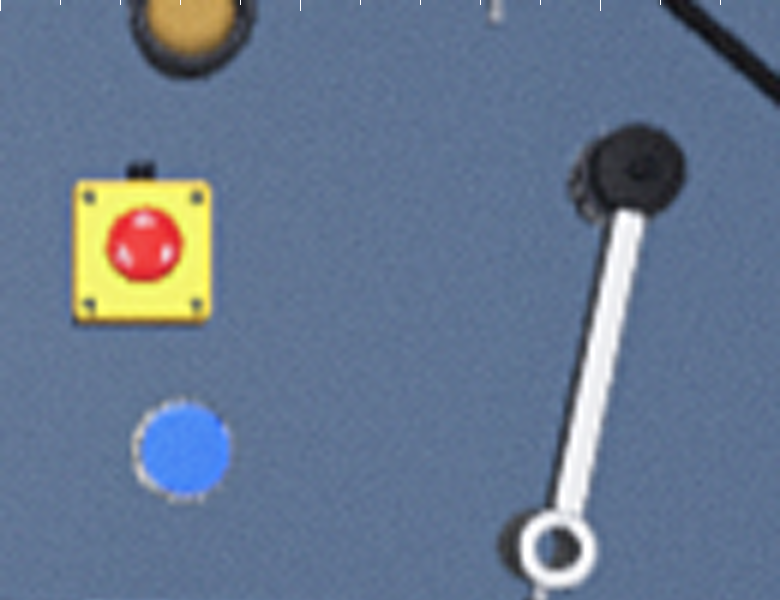

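View pics/c2.png

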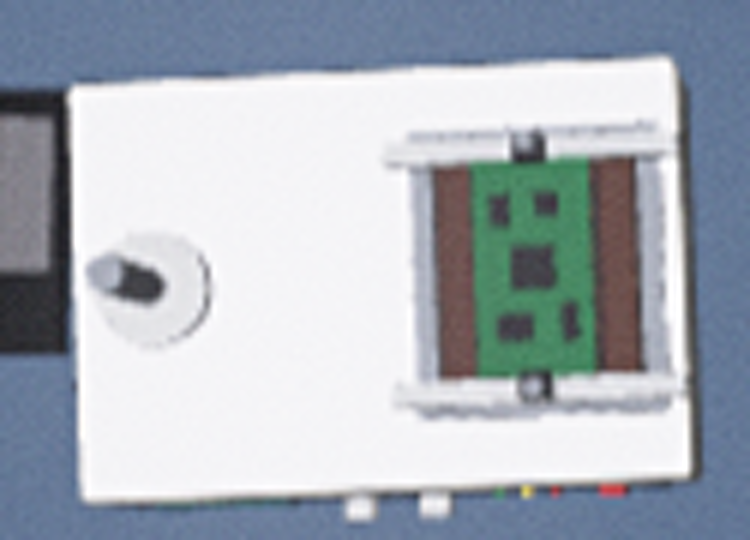

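The crops confirm it. In c1 the red head is at (144,245), with box corners (75,182)–(211,320). The cap centre is at (638,170) and the collar ring's centre at (558,549). In c2 the cabinet's top corners are (68,88), (680,58), (693,478) and (80,500), the post top is at about (105,272) and the board's middle is at (533,268).

Run:
```python
from h import *
def c1(x,y,z): return at("top",255+(x+.5)/6-.5,125+(y+.5)/6-.5,z)
def c2(x,y,z): return at("top",115+(x+.5)/6-.5,115+(y+.5)/6-.5,z)
np.set_printoptions(precision=4,suppress=True)
print("stop",c1(144,245,.085))
q=[c1(*p,.053) for p in((75,182),(211,182),(211,318),(75,318))];print("box",np.mean(q,0),[np.linalg.norm(q[i]-q[i-1]) for i in range(4)])
c=c1(558,549,.063);h=c1(638,170,.071);print("collar",c,"cap",h,np.linalg.norm((h-c)[:2]),np.arctan2(*(h-c)[1::-1]))
b1=c1(630,212,.069);b2=c1(567.5,508,.069);print("bar",b1,b2,np.arctan2(*(b1-b2)[1::-1]))
print("dist", [np.linalg.norm(c1(*p,.053)[:2]) for p in [(144,245)]])
q=[c2(*p,.073) for p in((68,88),(680,58),(693,478),(80,500))];print("cab",np.mean(q,0),[np.linalg.norm(q[i]-q[i-1]) for i in range(4)])
y=[np.arctan2(*(q[a]-q[b])[1::-1]) for a,b in((0,1),(3,2))];print("yaw",np.array(y)-np.pi/2,[np.arctan2(*(q[a]-q[b])[1::-1]) for a,b in((0,3),(1,2))])
p=c2(105,272,.145);m=c2(533,268,.093);print("post",p,"mid",m,np.linalg.norm((p-m)[:2]),np.arctan2(*(p-m)[1::-1])-np.pi/2)
```

```text
stop [ 0.5583 -0.0394  0.085 ]
box [ 0.5592 -0.0399  0.053 ] [np.float64(0.07155448792171304), np.float64(0.07132904269806697), np.float64(0.07146327567565955), np.float64(0.07120237991804394)]
collar [ 0.4072 -0.2561  0.063 ] cap [ 0.6028 -0.2928  0.071 ] 0.19904482500812834 -0.18553415013794913
bar [ 0.5814 -0.2895  0.069 ] [ 0.4285 -0.2593  0.069 ] -0.19486588788343648
dist [np.float64(0.5632926797222497)]
cab [0.5671 0.2734 0.073 ] [np.float64(0.21484993069158181), np.float64(0.3197915882180336), np.float64(0.21783726815270393), np.float64(0.31839307061999833)]
yaw [0.0637 0.0544] [np.float64(0.05879432162893472), np.float64(0.05237770363185021)]
post [0.5606 0.3889 0.145 ] mid [0.5724 0.1901 0.093 ] 0.19914658384791262 0.059295331093470516
```

Everything fits together: 199 mm collar to heater, 71 mm box and 199 mm post to board. I'll move over the stop button with the jaw shut.

Emit:
send_rows --targets '[{"dx": 0.0256, "dy": -0.051}, {"dx": 0.0256, "dy": -0.051}, {"dx": 0.0256, "dy": -0.051}, {"dx": 0.0256, "dy": -0.051}, {"dx": 0.0256, "dy": -0.051}, {"dx": 0.0256, "dy": -0.051}, {"dx": 0.0256, "dy": -0.051}, {"dx": 0.0256, "dy": -0.051}]' --jaw 1 --grip_force 20

```text
validation failed for argument at $.ta...
```

Emit:
send_rows --targets '[{"dx": 0.0256, "dy": -0.051}, {"dx": 0.0256, "dy": -0.051}, {"dx": 0.0256, "dy": -0.051}, {"dx": 0.026, "dy": -0.051}, {"dz": -0.04}, {"dz": -0.04}, {}, {}]'

```text
validation failed for argument at $.ta...
```

Emit:
send_rows --targets '[{"dx": 0.0256, "dy": -0.051, "dz": 0, "turn": 0}, {"dx": 0.0256, "dy": -0.051, "dz": 0, "turn": 0}, {"dx": 0.0256, "dy": -0.051, "dz": 0, "turn": 0}, {"dx": 0.0256, "dy": -0.051, "dz": 0, "turn": 0}, {"dx": 0.0256, "dy": -0.051, "dz": 0, "turn": 0}, {"dx": 0.0256, "dy": -0.051, "dz": 0, "turn": 0}, {"dx": 0.0256, "dy": -0.051, "dz": 0, "turn": 0}, {"dx": 0.0256, "dy": -0.051, "dz": 0, "turn": 0}]' --jaw 1 --grip_force 20

```text
time: 1.1
tcp_pos: [0.4559, 0.1627, 0.2225]
ee_rot: [3.141, -0.0, 2.729]
ft_force: [1.4, 0.9, 0.5]
width: 0.015
grip_force: 0.0
```

Emit:
send_rows --targets '[{"dx": 0.0256, "dy": -0.0505, "dz": 0, "turn": 0}, {"dx": 0.0256, "dy": -0.0505, "dz": 0, "turn": 0}, {"dx": 0.0256, "dy": -0.0505, "dz": 0, "turn": 0}, {"dx": 0.0256, "dy": -0.051, "dz": -0.03, "turn": 0}, {"dx": 0, "dy": 0, "dz": -0.04, "turn": 0}, {"dx": 0, "dy": 0, "dz": -0.03, "turn": 0}, {"dx": 0, "dy": 0, "dz": 0, "turn": 0}, {"dx": 0, "dy": 0, "dz": 0, "turn": 0}]'

```text
time: 2.1
tcp_pos: [0.5577, -0.0364, 0.1247]
ee_rot: [3.141, 0.001, 2.729]
ft_force: [-0.4, 0.1, 1.2]
width: 0.0003
grip_force: 0.0
```

Run:
```python
from h import *
f=eyes.grab_frame("top"); g=eyes.grab_frame("side")
a=cv2.resize(f[130:210,240:320],(400,400),interpolation=cv2.INTER_CUBIC)
b=cv2.resize(g[130:230,205:305],(400,400),interpolation=cv2.INTER_CUBIC)
save(np.hstack([a,b]),"pics/press.png")
s=telemetry.read_state();print(s["tcp_pos"],s["width"],s["ft_force"])
```

```text
[ 0.55804265 -0.03631666  0.12507369] 0.0005621060545226799 [-0.04626214  0.28178923  0.28206876]
```

View pics/press.png

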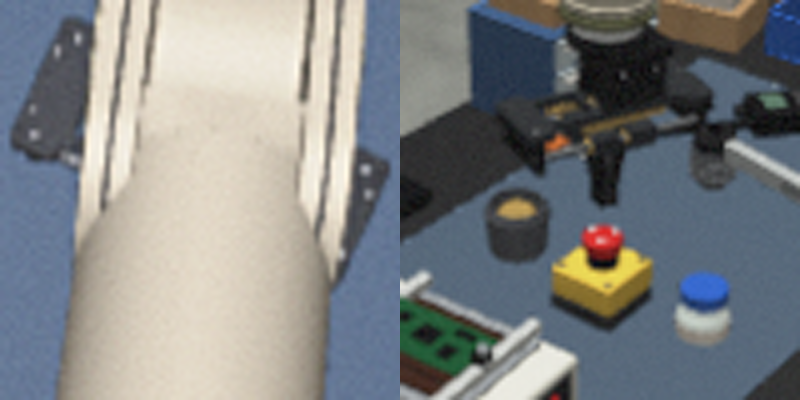

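The side view shows the closed fingertips at (605,203), straight above the red head at (603,240). I'll shift 3 mm in y and press.

Emit:
send_rows --targets '[{"dx": 0.0005, "dy": -0.003, "dz": -0.02, "turn": 0}, {"dx": 0, "dy": 0, "dz": -0.013, "turn": 0}, {"dx": 0, "dy": 0, "dz": -0.003, "turn": 0}, {"dx": 0, "dy": 0, "dz": -0.003, "turn": 0}, {"dx": 0, "dy": 0, "dz": -0.002, "turn": 0}, {"dx": 0, "dy": 0, "dz": -0.002, "turn": 0}, {"dx": 0, "dy": 0, "dz": -0.001, "turn": 0}, {"dx": 0, "dy": 0, "dz": 0, "turn": 0}]'

```text
time: 3.2
tcp_pos: [0.5583, -0.0394, 0.0813]
ee_rot: [3.14, 0.001, 2.729]
ft_force: [-7.0, 1.1, 18.0]
width: 0.0006
grip_force: 9.0
```

Emit:
send_rows --targets '[{"dx": 0, "dy": 0, "dz": -0.001, "turn": 0}, {"dx": 0, "dy": 0, "dz": 0, "turn": 0}]'

```text
time: 3.45
tcp_pos: [0.5584, -0.0394, 0.0811]
ee_rot: [3.14, 0.001, 2.729]
ft_force: [-11.3, 0.4, 26.9]
width: 0.0004
grip_force: 13.6
```

It has hit the firm stop (27 N, no more travel). Now lift, open and straddle the head.

Emit:
send_rows --targets '[{"dx": 0, "dy": 0, "dz": 0.01, "turn": 0}, {"dx": 0, "dy": 0, "dz": 0.03, "turn": 0.1}, {"dx": 0, "dy": 0, "dz": 0, "turn": 0.1}, {"dx": 0, "dy": 0, "dz": 0, "turn": 0}, {"dx": 0, "dy": 0, "dz": 0, "turn": 0}, {"dx": 0, "dy": 0, "dz": 0, "turn": 0}, {"dx": 0, "dy": 0, "dz": 0, "turn": 0}, {"dx": 0, "dy": 0, "dz": 0, "turn": 0}]' --jaw 0

```text
time: 4.45
tcp_pos: [0.5576, -0.0394, 0.1184]
ee_rot: [-3.142, -0.0, 2.928]
ft_force: [-0.6, -0.8, 0.6]
width: 0.0724
grip_force: 0.0
```

Run:
```python
from h import *
g=eyes.grab_frame("side")
save(g,"pics/latched.png",(205,130,305,230),6)
s=telemetry.read_state();print(s["tcp_pos"],s["width"],s["ft_force"])
```

```text
[ 0.5576256  -0.03940776  0.11843589] 0.07658869728095552 [-0.2363802   0.28936032  0.16966797]
```

View pics/latched.png

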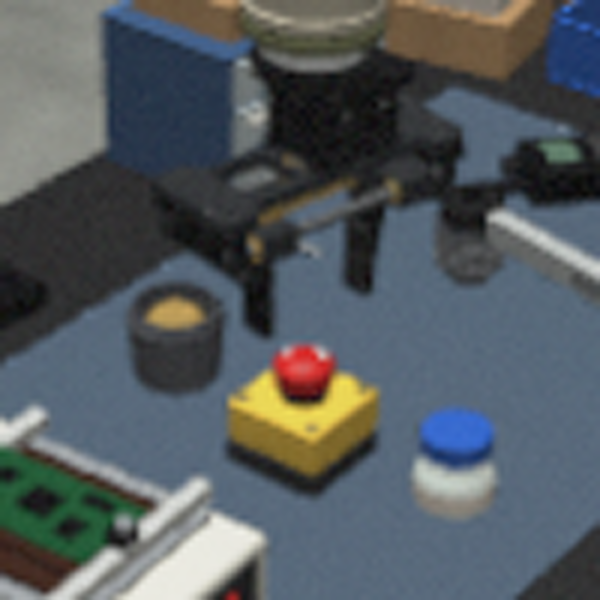

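The red head at (303,370) now sits visibly lower, with less stem showing, so it's latched. The open fingers at (258,330) and (360,290) straddle it. Next: descend and grip.

Emit:
send_rows --targets '[{"dx": 0.0005, "dy": 0, "dz": -0.02, "turn": 0}, {"dx": 0, "dy": 0, "dz": -0.02, "turn": 0}, {"dx": 0, "dy": 0, "dz": -0.012, "turn": 0}, {"dx": 0, "dy": 0, "dz": -0.006, "turn": 0}, {"dx": 0, "dy": 0, "dz": 0, "turn": 0}]'

```text
time: 5.12
tcp_pos: [0.5582, -0.0394, 0.0605]
ee_rot: [-3.142, -0.0, 2.929]
ft_force: [-0.2, 0.6, -0.3]
width: 0.0872
grip_force: 0.0
```

Emit:
send_rows --targets '[{"dx": 0, "dy": 0, "dz": 0, "turn": 0}, {"dx": 0, "dy": 0, "dz": 0, "turn": 0}, {"dx": 0, "dy": 0, "dz": 0, "turn": 0}, {"dx": 0, "dy": 0, "dz": 0, "turn": 0}, {"dx": 0, "dy": 0, "dz": 0, "turn": 0}, {"dx": 0, "dy": 0, "dz": 0, "turn": 0}, {"dx": 0, "dy": 0, "dz": 0, "turn": 0}]' --jaw 1 --grip_force 20

```text
time: 6.0
tcp_pos: [0.5583, -0.0388, 0.0606]
ee_rot: [3.141, 0.0, 2.929]
ft_force: [0.1, 3.8, 0.7]
width: 0.0394
grip_force: 20.0
```

Emit:
send_rows --targets '[{"dx": 0, "dy": 0.001, "dz": 0, "turn": -0.1}, {"dx": 0, "dy": 0, "dz": 0.0005, "turn": -0.1}, {"dx": 0, "dy": 0, "dz": 0.0005, "turn": -0.1}, {"dx": 0, "dy": 0, "dz": 0.0005, "turn": -0.1}, {"dx": 0, "dy": 0, "dz": 0.0005, "turn": -0.1}, {"dx": 0, "dy": 0, "dz": 0, "turn": -0.12}, {"dx": 0, "dy": 0, "dz": 0, "turn": -0.12}, {"dx": 0, "dy": 0, "dz": 0, "turn": 0}]'

```text
time: 7.0
tcp_pos: [0.5593, -0.0373, 0.0631]
ee_rot: [3.139, 0.0, 2.188]
ft_force: [2.7, 4.1, 1.6]
width: 0.0394
grip_force: 20.0
```

Emit:
send_rows --targets '[{"dx": 0, "dy": 0, "dz": 0, "turn": 0}, {"dx": 0, "dy": 0, "dz": 0, "turn": 0}, {"dx": 0, "dy": 0, "dz": 0, "turn": 0}, {"dx": 0, "dy": 0, "dz": 0, "turn": 0}, {"dx": 0, "dy": 0, "dz": 0, "turn": 0}, {"dx": 0, "dy": 0, "dz": 0.02, "turn": 0}, {"dx": 0, "dy": 0, "dz": 0.035, "turn": 0}, {"dx": 0, "dy": 0, "dz": 0, "turn": 0}]' --jaw 0

```text
time: 8.0
tcp_pos: [0.5597, -0.0386, 0.1199]
ee_rot: [3.138, 0.002, 2.188]
ft_force: [-0.3, 0.1, -0.4]
width: 0.087
grip_force: 0.0
```

Run:
```python
from h import *
g=eyes.grab_frame("side")
save(g,"pics/up.png",(205,130,305,230),6)
s=telemetry.read_state();print(s["tcp_pos"],s["ee_rot"],s["width"],s["ft_force"])
```

```text
[ 0.55880984 -0.03838859  0.11839251] [3.13953959e+00 7.73599736e-04 2.18880530e+00] 0.08696583633836473 [-0.32780096 -0.11811967 -1.3878548 ]
```

View pics/up.png

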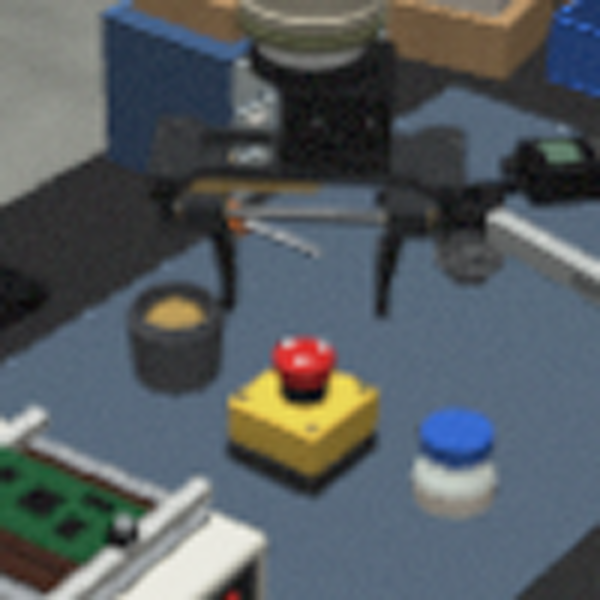

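The red head's top has risen from row 347 to 338, so the button has sprung back up. Next, over to the heater arm's balance point.

Emit:
send_rows --targets '[{"dx": 0, "dy": -0.02, "dz": 0.03, "turn": 0.12}, {"dx": -0.001, "dy": -0.046, "dz": 0, "turn": 0.13}, {"dx": -0.001, "dy": -0.046, "dz": 0, "turn": 0.13}, {"dx": -0.001, "dy": -0.046, "dz": 0, "turn": 0.13}, {"dx": -0.001, "dy": -0.046, "dz": 0, "turn": 0.13}, {"dx": 0, "dy": -0.042, "dz": 0, "turn": 0.12}, {"dx": 0, "dy": 0, "dz": -0.02, "turn": 0}, {"dx": 0, "dy": 0, "dz": 0, "turn": 0}]'

```text
time: 9.05
tcp_pos: [0.5529, -0.283, 0.1247]
ee_rot: [3.14, -0.004, 2.948]
ft_force: [-0.1, 0.2, 0.3]
width: 0.087
grip_force: 0.0
```

Run:
```python
from h import *
f=eyes.grab_frame("top");g=eyes.grab_frame("side");np.save("side1",g)
a=cv2.resize(g[120:210,250:350],(800,720),interpolation=cv2.INTER_CUBIC)[120:720]
save(a,"pics/arm.png")
s=telemetry.read_state();print(s["tcp_pos"],s["ee_rot"])
d=np.array([np.cos(.19),-np.sin(.19)])
c=np.array([.4072,-.2561])
for x,z in ((0,.063),(.15,.069),(.2,.079)):
    p=c+d*x; uv=proj("side",[*p,z])[0]; print(x,uv,(uv-[250,120]+.5)*8-.5-[0,120])
```

```text
[ 0.55428109 -0.28277709  0.12687044] [ 3.14068785e+00 -1.35375419e-03  2.94981605e+00]
0 [318.08734781 183.67626096] [548.19878249 392.91008771]
0.15 [291.81986902 167.84702086] [338.05895213 266.27616685]
0.2 [283.73747268 161.324497  ] [273.39978142 214.095976  ]
```

View pics/arm.png

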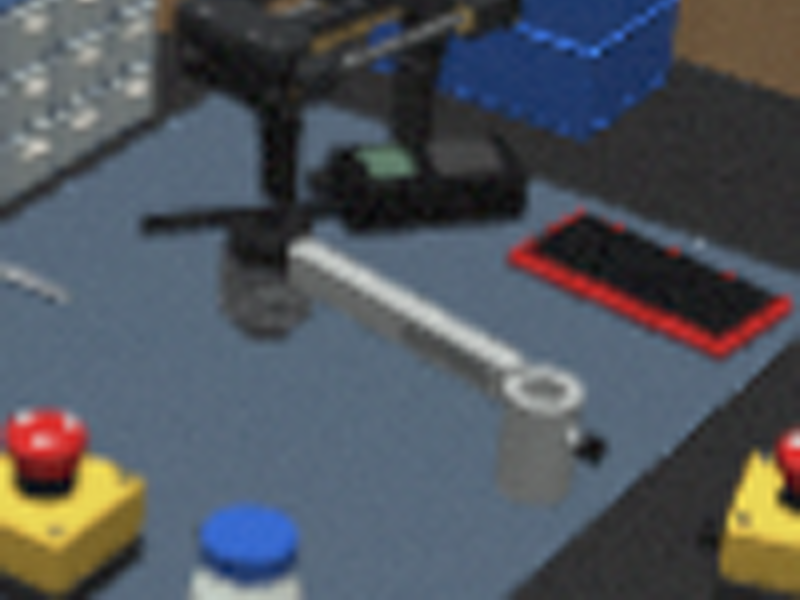

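The collar ring is at (543,390), against (548,393) predicted, which is about 2 mm off. The bar points as measured and the fingers straddle it. I'll descend and grip.

Emit:
send_rows --targets '[{"dx": 0, "dy": -0.0016, "dz": -0.03, "turn": 0}, {"dx": 0, "dy": 0, "dz": -0.03, "turn": 0}, {"dx": 0, "dy": 0, "dz": -0.02, "turn": 0}, {"dx": 0, "dy": 0, "dz": -0.009, "turn": 0}, {"dx": 0, "dy": 0, "dz": 0, "turn": 0}, {"dx": 0, "dy": 0, "dz": 0, "turn": 0}]'

```text
time: 9.9
tcp_pos: [0.5548, -0.2863, 0.0396]
ee_rot: [-3.141, 0.002, 2.949]
ft_force: [0.3, 0.2, -0.7]
width: 0.087
grip_force: 0.0
```

Emit:
send_rows --targets '[{"dx": 0, "dy": 0, "dz": 0, "turn": 0}, {"dx": 0, "dy": 0, "dz": 0, "turn": 0}, {"dx": 0, "dy": 0, "dz": 0, "turn": 0}, {"dx": 0, "dy": 0, "dz": 0, "turn": 0}, {"dx": 0, "dy": 0, "dz": 0, "turn": 0}, {"dx": 0, "dy": 0, "dz": 0, "turn": 0}, {"dx": 0, "dy": 0, "dz": 0, "turn": 0}, {"dx": 0, "dy": 0, "dz": 0, "turn": 0}]' --jaw 1 --grip_force 50

```text
time: 10.9
tcp_pos: [0.5543, -0.2856, 0.0385]
ee_rot: [3.141, 0.0, 2.949]
ft_force: [1.7, -4.0, -7.9]
width: 0.0154
grip_force: 49.8
```

Emit:
send_rows --targets '[{"dx": 0, "dy": 0, "dz": 0.003, "turn": 0}, {"dx": 0, "dy": 0, "dz": 0.006, "turn": 0}, {"dx": 0, "dy": 0, "dz": 0.008, "turn": 0}, {"dx": 0, "dy": 0, "dz": 0.008, "turn": 0}, {"dx": 0, "dy": 0, "dz": 0.005, "turn": 0}, {"dx": 0, "dy": 0, "dz": 0, "turn": 0}, {"dx": 0, "dy": 0, "dz": 0, "turn": 0}]'

```text
time: 11.78
tcp_pos: [0.554, -0.2859, 0.0682]
ee_rot: [3.141, -0.0, 2.949]
ft_force: [-0.8, 0.5, -8.3]
width: 0.0157
grip_force: 49.8
```

Run:
```python
from h import *
g=eyes.grab_frame("side");np.save("side2",g)
a=cv2.resize(g[100:200,250:350],(600,600),interpolation=cv2.INTER_CUBIC)
save(a,"pics/lift.png")
s=telemetry.read_state();print(s["tcp_pos"],s["ee_rot"],s["ft_force"],s["torque"],s["width"])
```

```text
[ 0.55392713 -0.28586749  0.06815645] [ 3.14138665e+00 -5.93501617e-04  2.94885521e+00] [-0.04580911 -0.07558852 -9.26766394] [ 0.00076997  0.02831298 -0.04724994] 0.015948349057072046
```

View pics/lift.png

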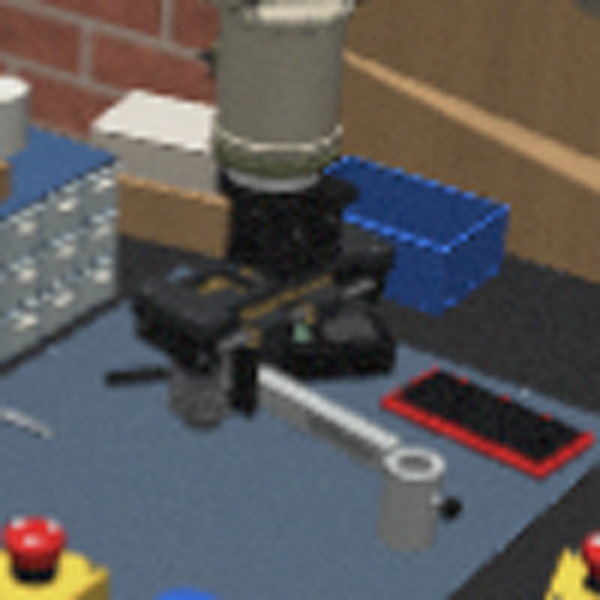

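Lifted: the collar ring is at (414,462) and the arm looks level. I'll check the level by the collar's rise.

Run:
```python
from h import *
np.set_printoptions(precision=4,suppress=True)
b=at("side",317.4,183.3,.063);print("before",b)
print("after if level",at("side",318.6,176.6,.0927), "raised pred",proj("side",b+[0,0,.0297]))
# template match collar patch for subpixel rise
g1=cv2.cvtColor(np.load("side1.npy"),6+1);g2=cv2.cvtColor(np.load("side2.npy"),7)
p=g1[176:201,309:327]
r=cv2.matchTemplate(g2[155:205,300:340],p,cv2.TM_CCOEFF_NORMED);_,m,_,l=cv2.minMaxLoc(r);print(m,l[0]+300-309,l[1]+155-176)
```

```text
before [ 0.4108 -0.2568  0.063 ]
after if level [ 0.4112 -0.2611  0.0927] raised pred [[318.1428 177.0739]]
0.8553141355514526 1 -6
```

It's level to within a millimetre or two. Now raise it and carry it across while turning.

Emit:
send_rows --targets '[{"dx": 0, "dy": 0, "dz": 0.012, "turn": 0}, {"dx": 0, "dy": 0, "dz": 0.025, "turn": 0}, {"dx": 0, "dy": 0, "dz": 0.03, "turn": 0}, {"dx": 0, "dy": 0, "dz": 0.03, "turn": 0}, {"dx": 0, "dy": 0, "dz": 0.028, "turn": 0}, {"dx": 0, "dy": 0.01, "dz": 0.018, "turn": -0.02}, {"dx": 0, "dy": 0.02, "dz": 0.007, "turn": -0.05}, {"dx": 0.001, "dy": 0.03, "dz": 0, "turn": -0.08}]'

```text
time: 12.82
tcp_pos: [0.555, -0.2268, 0.2201]
ee_rot: [-3.141, 0.002, 2.794]
ft_force: [0.3, 0.6, -8.6]
width: 0.0155
grip_force: 49.8
```

Emit:
send_rows --targets '[{"dx": 0.001, "dy": 0.033, "dz": 0, "turn": -0.085}, {"dx": 0.001, "dy": 0.033, "dz": 0, "turn": -0.085}, {"dx": 0.001, "dy": 0.033, "dz": 0, "turn": -0.085}, {"dx": 0.001, "dy": 0.033, "dz": 0, "turn": -0.085}, {"dx": 0.001, "dy": 0.033, "dz": 0, "turn": -0.085}, {"dx": 0.001, "dy": 0.033, "dz": 0, "turn": -0.085}, {"dx": 0.001, "dy": 0.033, "dz": 0, "turn": -0.085}, {"dx": 0.001, "dy": 0.033, "dz": 0, "turn": -0.085}]'

```text
time: 13.82
tcp_pos: [0.5631, 0.0387, 0.2193]
ee_rot: [3.141, 0.0, 2.115]
ft_force: [0.3, 0.1, -9.3]
width: 0.0155
grip_force: 49.8
```

Emit:
send_rows --targets '[{"dx": 0.001, "dy": 0.033, "dz": 0, "turn": -0.085}, {"dx": 0.001, "dy": 0.033, "dz": 0, "turn": -0.085}, {"dx": 0.001, "dy": 0.033, "dz": 0, "turn": -0.085}, {"dx": 0.001, "dy": 0.033, "dz": 0, "turn": -0.085}, {"dx": 0.001, "dy": 0.03, "dz": 0, "turn": -0.08}, {"dx": 0.001, "dy": 0.024, "dz": 0, "turn": -0.05}, {"dx": 0, "dy": 0.012, "dz": 0, "turn": -0.02}, {"dx": 0, "dy": 0, "dz": 0, "turn": 0}]'

```text
time: 14.82
tcp_pos: [0.569, 0.2363, 0.2186]
ee_rot: [3.141, 0.0, 1.63]
ft_force: [0.5, -0.0, -9.1]
width: 0.0155
grip_force: 49.8
```

Emit:
send_rows --targets '[{"dx": 0, "dy": 0.0035, "dz": -0.004, "turn": 0}, {"dx": 0, "dy": 0, "dz": -0.005, "turn": 0}, {"dx": 0, "dy": 0, "dz": -0.004, "turn": 0}, {"dx": 0, "dy": 0, "dz": 0, "turn": 0}, {"dx": 0, "dy": 0, "dz": 0, "turn": 0}]'

```text
time: 15.45
tcp_pos: [0.5692, 0.2394, 0.2056]
ee_rot: [3.141, -0.0, 1.629]
ft_force: [0.6, 0.2, -8.1]
width: 0.0154
grip_force: 49.8
```

Run:
```python
from h import *
f=eyes.grab_frame("top");g=eyes.grab_frame("side");np.save("top3",f);np.save("side3",g)
a=cv2.resize(f[110:210,110:210],(400,400),interpolation=cv2.INTER_CUBIC)
b=cv2.resize(g[170:270,130:230],(400,400),interpolation=cv2.INTER_CUBIC)
save(np.hstack([a,b]),"pics/fin.png")
s=telemetry.read_state();print(s["tcp_pos"],s["ee_rot"],s["ft_force"],s["torque"])
```

```text
[0.56926439 0.239493   0.20570402] [ 3.14119770e+00 -1.60574889e-04  1.62879869e+00] [-0.53904376  0.44499288 -8.35910997] [-0.00065609  0.05047116 -0.00123872]
```

View pics/fin.png

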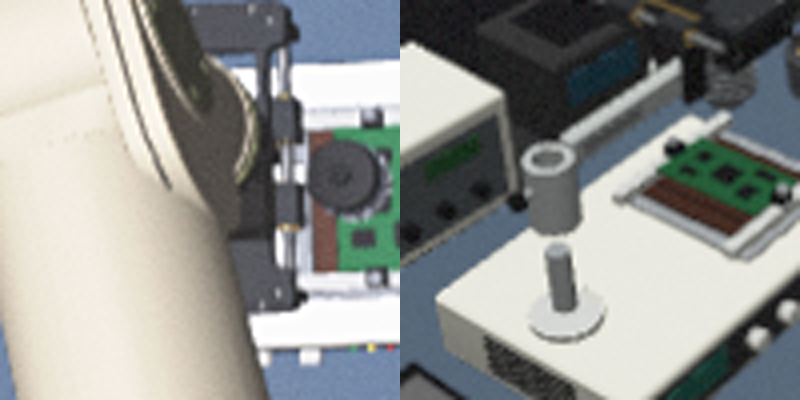

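The top view shows the cap centre at (343,174). The side view shows the collar ring at (551,158), above the post top at (558,248). I'll compute the offsets.

Run:
```python
from h import *
np.set_printoptions(precision=4,suppress=True)
for x,y in ((550,157),(552,159)): print("collar(side)",at("side",130+(x-399.5)/4-.5,170+(y+.5)/4-.5,.230))
print("post(side)",at("side",130+158.5/4-.5,170+249.5/4-.5,.145))
for z in (.233,.238,.246): print("cap(top)",at("top",110+343.5/4-.5,110+174.5/4-.5,z))
t=np.array([.5692,.2395]);d=np.array([.058,-.9983]);print("expected collar",t-.149*d,"heater",t+.051*d)
# predicted pixels: ring edge & post in side crop (x offset 400)
for n,P in(("collar top",[*(t-.149*d),.230]),("collar bottom",[*(t-.149*d),.170]),("post",[.5605,.3886,.145])):
    uv=proj("side",P)[0];print(n,(uv-[130,170]+.5)*4-.5+[400,0])
save(np.load("side3.npy"),"pics/fin2.png",(150,195,200,260),9)
```

```text
collar(side) [0.5626 0.3835 0.23  ]
collar(side) [0.5596 0.3843 0.23  ]
post(side) [0.5627 0.3881 0.145 ]
cap(top) [0.5711 0.1863 0.233 ]
cap(top) [0.5704 0.1852 0.238 ]
cap(top) [0.5693 0.1836 0.246 ]
expected collar [0.5606 0.3882] heater [0.5722 0.1886]
collar top [547.0545 160.9958]
collar bottom [556.1152 224.7305]
post [559.4861 250.4682]
```

View pics/fin2.png

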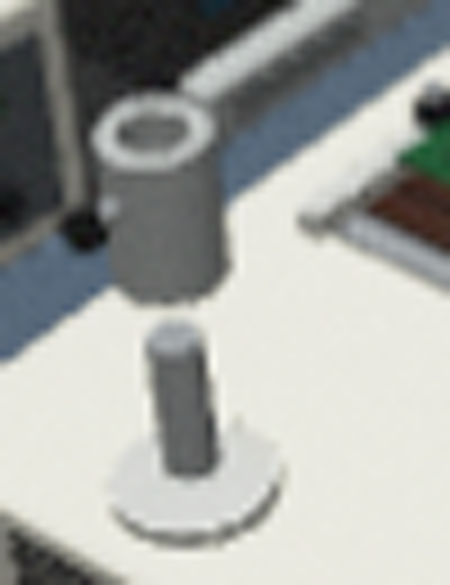

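Run:
```python
from h import *
np.set_printoptions(precision=4,suppress=True)
c=at("side",166.7,209.2,.230);p=at("side",169.2,232.1,.145);print(c,p,c-p)
b=at("side",166.5+16.5/9-.0,0+195+132/9,.23)
# bottom silhouette sides midpoint u at v of collar bottom: compare model
for y in(.384,.3865,.389):
  for x in (.558,.5605,.563):
    a=np.linspace(0,6.28,60);P=np.c_[x+.02*np.cos(a),y+.02*np.sin(a),0*a+.23];Q=P.copy();Q[:,2]=.17
    f=lambda X:(proj("side",X)-[150,195]+.5)*9-.5
    A,B=f(P),f(Q);print(x,y,"ring",A.min(0),A.max(0),"bot xr",B[:,0].min(),B[:,0].max(),"ybot",B[:,1].max())
P=np.c_[.5605+.01*np.cos(a),.3886+.01*np.sin(a),0*a+.145];A=f(P);print("post",A.min(0),A.max(0))
```

```text
[0.5624 0.3854 0.23  ] [0.5617 0.3887 0.145 ] [ 0.0007 -0.0033  0.085 ]
0.558 0.384 ring [104.8309  98.9558] [228.012  171.7242] bot xr 126.55866126095293 246.17966201060986 ybot 315.9328985550534
0.5605 0.384 ring [99.7787 96.1579] [222.8262 168.7637] bot xr 121.61779350916512 241.11424081027914 ybot 312.9000737408831
0.563 0.384 ring [94.7387 93.3662] [217.6525 165.8099] bot xr 116.6883706656289 236.06032166419737 ybot 309.8737479518044
0.558 0.3865 ring [ 98.9892 102.3856] [222.3394 175.3479] bot xr 120.91832698272097 240.698075928882 ybot 319.6363290421507
0.5605 0.3865 ring [93.9375 99.5802] [217.1534 172.3791] bot xr 115.97770749018824 235.63238638863868 ybot 316.5953660279844
0.563 0.3865 ring [88.8979 96.781 ] [211.9796 169.4171] bot xr 111.04855449033911 230.57822172271744 ybot 313.5609279862904
0.558 0.389 ring [ 93.133  105.8243] [216.6524 178.981 ] bot xr 115.26440743285036 235.20304361790716 ybot 323.34904194677404
0.5605 0.389 ring [ 88.0817 103.0113] [211.4662 176.0041] bot xr 110.32406073204629 230.13710815469597 ybot 320.2999094380275
0.563 0.389 ring [ 83.0426 100.2045] [206.2923 173.0338] bot xr 105.39520211704698 225.0827204043983 ybot 317.25732798279034
post [149.8603 320.474 ] [209.0242 358.1328]
```

I've used up the picture views, so I'll check the tilt numerically. The bar's bright top edge is measured in the side image both at rest, where it is level, and now.

```bash
cat > tilt.py <<'E'
from h import *
def run(fn,tcp,yaw,base,xb):
    g=cv2.cvtColor(np.load(fn) if isinstance(fn,str) else fn,cv2.COLOR_RGB2GRAY).astype(np.float32)
    d=np.array([np.cos(yaw),np.sin(yaw)]);X=np.arange(-80,-4,3)/1000
    c=np.array([[*(np.array(tcp)+d*(x-xb)),base+.066] for x in X])
    uv=proj("side",c);up=proj("side",c+[0,0,.01])   # px per 10 mm up
    off=[];
    for p,q in zip(uv,up):
        n=(q-p)/.01; s=np.arange(-.022,.022,.0005)
        m=np.array([p+n*k for k in s],np.float32)
        I=cv2.remap(g,m[:,:1].copy(),m[:,1:].copy(),cv2.INTER_CUBIC).ravel()
        # bright stripe centroid
        w=np.clip(I-np.percentile(I,70),0,None); k=I.argmax(); w[np.abs(s-s[k])>.009]=0
        off.append((w@s)/w.sum())
    off=np.array(off)*1000; a=np.polyfit(X*1000,off,1)
    r=off-np.polyval(a,X*1000); ok=np.abs(r)<1.0
    a=np.polyfit(X[ok]*1000,off[ok],1)
    print(fn if isinstance(fn,str) else "now","rise at collar(-110) %.1f mm, at +40 %.1f, slope %.2f deg, n %d rms %.2f"%(np.polyval(a,-110),np.polyval(a,40),np.degrees(a[0]),ok.sum(),r[ok].std()),off.round(1)[::3])
E
python3 - <<'E'
from tilt import *
run("side1.npy",(.5545,-.2846),-.1926,.003,.04)
run("side2.npy",(.5540,-.2859),-.1927,.0327,.04)
run("side3.npy",(.5692,.2395),-1.5128,.1702,.04)
# model check of collar at rest
a=np.linspace(0,6.28,90)
for x,y in((.4108,-.2568),(.4072,-.2561)):
    f=lambda z:(proj("side",np.c_[x+.02*np.cos(a),y+.02*np.sin(a),0*a+z])-[250,120]+.5)*8-.5-[0,120]
    print("rest ring",f(.063).min(0),f(.063).max(0),"bot",f(.003).max(0))
E
```

```text
side1.npy rise at collar(-110) 0.4 mm, at +40 0.6, slope 0.10 deg, n 26 rms 0.25 [ 0.8  0.5  0.8  0.3 -0.   0.7  0.4  0.4  0.6]
side2.npy rise at collar(-110) 1.2 mm, at +40 1.2, slope -0.03 deg, n 26 rms 0.22 [1.  1.3 0.9 1.3 1.2 1.3 0.9 1.3 1.1]
side3.npy rise at collar(-110) 1.1 mm, at +40 0.8, slope -0.14 deg, n 26 rms 0.34 [1.8 1.3 0.9 0.9 0.9 1.2 0.5 1.  1.5]
rest ring [503.33268104 368.77564682] [582.27403374 411.45235129] bot [569.7413869  509.58112831]
rest ring [508.69638547 371.73731571] [587.74457332 414.53359342] bot [575.0812592  512.72868049]
```

The arm is level to 0.2° and the height is right. All the axial estimates put the collar about 3 mm short in +y, so I'll nudge it and settle.

Emit:
send_rows --targets '[{"dx": 0, "dy": 0.0015, "dz": 0, "turn": 0}, {"dx": 0, "dy": 0.0015, "dz": -0.0005, "turn": 0}, {"dx": 0, "dy": 0, "dz": 0, "turn": 0}, {"dx": 0, "dy": 0, "dz": 0, "turn": 0}, {"dx": 0, "dy": 0, "dz": 0, "turn": 0}, {"dx": 0, "dy": 0, "dz": 0, "turn": 0}, {"dx": 0, "dy": 0, "dz": 0, "turn": 0}, {"dx": 0, "dy": 0, "dz": 0, "turn": 0}]'

```text
time: 16.55
tcp_pos: [0.5692, 0.2425, 0.205]
ee_rot: [3.141, 0.0, 1.629]
ft_force: [-0.5, -0.1, -9.2]
width: 0.0158
grip_force: 49.8
```

Run:
```python
from tilt import *
g=eyes.grab_frame("side"); s=telemetry.read_state()
print(s["tcp_pos"],s["ee_rot"],np.abs(s["dq"]).max(),s["grip_force"],s["ft_force"])
run(g,s["tcp_pos"][:2],s["ee_rot"][2]-np.pi,s["tcp_pos"][2]-.0355,.037)
# ring shift vs previous picture
p=np.load("side3.npy")[203:232,158:178]
r=cv2.matchTemplate(g[195:240,150:190],p,cv2.TM_CCOEFF_NORMED);_,m,_,l=cv2.minMaxLoc(r);print(m,l[0]-8,l[1]-8)
```

```text
[0.5691603  0.24248069 0.20499864] [3.14146970e+00 2.41960983e-05 1.62881567e+00] 0.0012961615930548382 49.82278909999877 [-0.51715026 -0.28622511 -8.01658808]
now rise at collar(-110) 1.0 mm, at +40 0.8, slope -0.09 deg, n 26 rms 0.34 [0.5 1.6 1.1 0.5 1.4 1.3 0.6 0.8 0.7]
0.9649112820625305 -1 1
```

```bash
python3 -c "
from workcell import hand_in
print(hand_in())"
```

```text
the job is handed in; nothing more can be done
None
```

I pressed the stop button until it latched and twisted it until it sprang back up. The heater arm is now held still in the gripper, level to about 0.1°, with its collar hole about 2.5 cm above the post and its heater over the preheater. I handed the job in at about 16.6 s, with positions good to a few millimetres by my camera measurements, but I viewed 11 pictures against the limit of 10.

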